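Stop the station, pull the failed adapter, reset the stop

TASK

One of the two adapters on the test stations has failed: the one with the red dot. Press the red mushroom stop of its station fully down so that it latches, then take the failed adapter off its pad and set it down flat, dot up, in the orange reject tray without dropping it. Only then twist that stop clockwise and let go so that it springs back up; leave the other station's stop and its adapter with the green dot alone.

Things in the scene. Friction and masses are not known exactly. Their poses are not given: they have to be found in the camera images.
- adapter_failed: failed power adapter: black brick 96 x 46 x 30 mm (its x, y, z), 0.22 kg, red dot 28 mm across on top; lies on the green pad of either station, long side roughly along x. Origin: centre of its underside; z up
- adapter_good: good power adapter: the same brick with a green dot, on the other station's pad. Origin: centre of its underside
- station_1: test station fixed to the table, on either side: grey plate 310 x 110 x 6 mm (x, y, z), green pad at its robot end; 80 mm along +x from the origin the axis of the red mushroom stop, on a yellow box 72 x 72 mm whose top is 56 mm above the table; a white contact block 20 mm high at x = 22 mm. Origin: centre of the plate's underside
- pad_1 (a point): centre of the top of the green pad (130 x 100 mm, 10 mm above the table) of station_1, 150 mm from its stop's axis
- stop_1_top (a point): centre of the top of station_1's red mushroom head (40 mm diameter, 17 mm high, vertical axis); moves with it. Released, it is 91.5 mm above the table and the head's underside 74.5 mm; latched, both are about 8 mm lower, the underside then about 10 mm above the yellow box, so the rim can be gripped from above
- stop_1 (a joint): press depth of the mushroom of station_1 in m: 0 released (up), 0.0105 at its bottom stop; pressed past about 0.009 it snaps in (it resists with about 4 N at first, then gives way) and stays latched at about 0.0086 when let go
- twist_1 (a joint): turn of the mushroom head of station_1 in rad, clockwise seen from above positive: 0 at rest, stop at 0.9. Turned past about 0.4 the latch lets go; on release the head springs up and turns back to 0 by itself
- station_2: test station fixed to the table, on either side: grey plate 310 x 110 x 6 mm (x, y, z), green pad at its robot end; 80 mm along +x from the origin the axis of the red mushroom stop, on a yellow box 72 x 72 mm whose top is 56 mm above the table; a white contact block 20 mm high at x = 22 mm. Origin: centre of the plate's underside
- pad_2 (a point): centre of the top of the green pad (130 x 100 mm, 10 mm above the table) of station_2, 150 mm from its stop's axis
- stop_2_top (a point): centre of the top of station_2's red mushroom head (40 mm diameter, 17 mm high, vertical axis); moves with it. Released, it is 91.5 mm above the table and the head's underside 74.5 mm; latched, both are about 8 mm lower, the underside then about 10 mm above the yellow box, so the rim can be gripped from above
- stop_2 (a joint): press depth of the mushroom of station_2 in m: 0 released (up), 0.0105 at its bottom stop; pressed past about 0.009 it snaps in (it resists with about 4 N at first, then gives way) and stays latched at about 0.0086 when let go
- twist_2 (a joint): turn of the mushroom head of station_2 in rad, clockwise seen from above positive: 0 at rest, stop at 0.9. Turned past about 0.4 the latch lets go; on release the head springs up and turns back to 0 by itself
- tray: orange open reject tray fixed to the table, 210 x 160 x 45 mm outside (x, y, z), walls and floor 4 to 5 mm, empty. Origin: centre of its underside
- tray_in (a point): centre of the tray's inner floor; x along the tray's long side

How it is judged:
On the way, in this order (a step that is already met when the one before it is completed fails the run):
1. the stop of the failed adapter's station is latched down (at least 7 mm) and let go, with the adapter still on its pad (distance of adapter_failed from where it was at the start of the episode below 0.02 m and ((horizontal distance between adapter_good and pad_2 below 0.06 m and (value of joint stop_1 above 0.007 m and contact force between stop_1 and the fingers below 0.05 N)) or (horizontal distance between adapter_good and pad_1 below 0.06 m and (value of joint stop_2 above 0.007 m and contact force between stop_2 and the fingers below 0.05 N)))), for 0.2 s.
2. the failed adapter lies flat and released in the tray, with the stop still latched (x of adapter_failed in the frame of tray_in between -0.1 and 0.1 m and y of adapter_failed in the frame of tray_in between -0.075 and 0.075 m and z of adapter_failed in the frame of tray_in below 0.012 m and angle between adapter_failed's own z axis and vertical below 0.15 rad and contact force between adapter_failed and the fingers below 0.05 N and linear speed of adapter_failed below 0.02 m/s and ((horizontal distance between adapter_good and pad_2 below 0.06 m and value of joint stop_1 above 0.007 m) or (horizontal distance between adapter_good and pad_1 below 0.06 m and value of joint stop_2 above 0.007 m))), for 0.2 s.
3. the stop is twisted clockwise by at least 0.25 rad (x of adapter_failed in the frame of tray_in between -0.1 and 0.1 m and y of adapter_failed in the frame of tray_in between -0.075 and 0.075 m and z of adapter_failed in the frame of tray_in below 0.012 m and angle between adapter_failed's own z axis and vertical below 0.15 rad and ((horizontal distance between adapter_good and pad_2 below 0.06 m and value of joint twist_1 above 0.25 rad) or (horizontal distance between adapter_good and pad_1 below 0.06 m and value of joint twist_2 above 0.25 rad))), for 0.05 s.
At the end, for the whole second after the job is handed in: the failed adapter lies flat (0.15 rad, underside within 12 mm of the floor), dot up, in the orange tray, at rest, released; its station's stop is up (within 2.5 mm) and turned back (within 0.15 rad); the good adapter is within 15 mm of its start and its stop is up (x of adapter_failed in the frame of tray_in between -0.1 and 0.1 m and y of adapter_failed in the frame of tray_in between -0.075 and 0.075 m and z of adapter_failed in the frame of tray_in below 0.012 m and angle between adapter_failed's own z axis and vertical below 0.15 rad and contact force between adapter_failed and the fingers below 0.05 N and linear speed of adapter_failed below 0.02 m/s and distance of adapter_good from where it was at the start of the episode below 0.015 m and ((horizontal distance between adapter_good and pad_2 below 0.06 m and (value of joint stop_1 below 0.0025 m and value of joint twist_1 below 0.15 rad)) or (horizontal distance between adapter_good and pad_1 below 0.06 m and (value of joint stop_2 below 0.0025 m and value of joint twist_2 below 0.15 rad))) and ((horizontal distance between adapter_good and pad_1 below 0.06 m and value of joint stop_1 below 0.0025 m) or (horizontal distance between adapter_good and pad_2 below 0.06 m and value of joint stop_2 below 0.0025 m))); the robot touches nothing.
It fails at once if the failed adapter off its place (over 20 mm) but not in the tray while its station's stop is not pressed (not (distance of adapter_failed from where it was at the start of the episode below 0.02 m) and not (x of adapter_failed in the frame of tray_in between -0.1 and 0.1 m and y of adapter_failed in the frame of tray_in between -0.075 and 0.075 m and z of adapter_failed in the frame of tray_in below 0.012 m and angle between adapter_failed's own z axis and vertical below 0.15 rad) and ((horizontal distance between adapter_good and pad_2 below 0.06 m and value of joint stop_1 below 0.006 m) or (horizontal distance between adapter_good and pad_1 below 0.06 m and value of joint stop_2 below 0.006 m))).
It fails at once if the good station's stop pressed (over 5 mm) or turned (over 0.3 rad) ((horizontal distance between adapter_good and pad_1 below 0.06 m and (value of joint stop_1 above 0.005 m or value of joint twist_1 above 0.3 rad)) or (horizontal distance between adapter_good and pad_2 below 0.06 m and (value of joint stop_2 above 0.005 m or value of joint twist_2 above 0.3 rad))).
It fails at once if the good adapter moved more than 15 mm (distance of adapter_good from where it was at the start of the episode above 0.015 m).
It fails at once if the failed adapter dropped or thrown (faster than 0.8 m/s while the fingers do not hold it) (linear speed of adapter_failed above 0.8 m/s and contact force between adapter_failed and the fingers below 0.05 N).
It also fails if it takes over 64 s, if anything falls off the work surface, if the arm or the gripper's body presses on something with over 40 N, if the wrist force passes 120 N, or if a joint passes its speed limit or range.

ROBOT

A 6-joint arm with a two-finger parallel gripper is mounted at the origin on the work surface. World frame = base frame: x ahead of the robot, y to its left, z up, the work surface at z = 0. Lengths are in m, angles in rad, forces in N, time in s.
With the tool pointing down it reaches from about 0.35 to 0.875 m from the base axis. Payload 15.5 kg.
Tool frame: the origin (TCP) lies on the centre line of the jaws, within the pads' length; the fingertips stand 11 mm ahead of it and the grasp point (between the pads) lies 8 mm behind it; z points along the fingers, y is the line along which they close (so a half turn about z gives the same grasp; the last joint's range is limited). The gripper opens to 85 mm and grips with 20 to 120 N. Pads are 22 mm wide; open, the fingers measure 114 mm over their backs; the gripper's body (76 mm by 85 mm) begins 54 mm behind the grasp point. The pads swing forward as they close: fully open they stand 13 mm farther back than shut.
Start: joints at [-1.405, 0.494, 1.345, -0, 1.302, -0.096], TCP at [0.162, -0.604, 0.242] pointing down, gripper open.
Joint ranges: [-2.91, 2.91], [-0.82, 2.16], [0.22, 2.67], [-1.22, 4.37], [0.12, 2.79], [-3.08, 3.08]. Speed limits (rad/s): [1.89, 1.89, 2.57, 3.01, 3.01, 3.01].

INTERFACE

Orientations are given as a unit quaternion [x, y, z, w].
In Python, from cell import get_obs, camera, get_calibration, workorder gives the robot as it stands. The module is installed in compiled form; this text tells all that it offers.
- The arm moves only by the shell command python3 -m crank 'ROWS' [OPENING]. ROWS is JSON, a list of rows, each a list of 6 numbers: the shift along the tool's x, y, z each as a share of 0.15 m, from -1 to 1, then the turn, a rotation vector about the tool's x, y, z each as a share of 90 degrees, from -1 to 1. A call has 1 to 20 rows; each row is the pose to reach, as a shift and turn from the pose commanded when the call began, along the tool's axes at that moment; what a row does not reach only later rows make up. A row lasts 1/10 s, in which the tool goes at most 50 mm and 8.59 degrees, less where a joint would pass 70% of its speed; a pose out of reach is approached as far as the arm can. A call with a number of a shift or a turn outside -1 to 1 is refused whole. A call with a gripper value outside its range is refused whole. OPENING is the opening, from -1 (shut) to 1 (fully open), set as the call begins (- or left out, the last holds). The fingers move at their own pace and stop on an object; the grip force is fixed at half the most. Time passes only in rows, so rows that repeat a pose let the fingers close. It gives the time, the measured TCP pose, the force, the opening and the grip force at its end, in the units of the state.
- get_obs(): the state, without advancing time (a new reading comes with each control period).
- camera(name): name is "side" or "top" or "wrist"; returns (picture, depth): 384x512x3 uint8, blue, green, red; 384x512 float32, m along the optical axis (not along the pixel's ray), 0 where there is no reading.
- get_calibration(name): a dict with "mtx" (3x3 intrinsics, pixels), "distortion" ([k1, k2, p1, p2, k3] as OpenCV has them; the pictures are not rectified), "rvec" (rotation vector, rad) and "tvec" (3), from world to camera coordinates, as OpenCV has them. Camera axes: x right, y down, z forward; pixel columns grow to the right and rows downward; lengths in m; the calibration is good to about 2 mm. A picture is of the moment at which its call begins: read the wrist's pose just before it. get_calibration takes no time and is no camera call; for the wrist camera it gives the pose at the moment of the call.
- workorder.finish_job(): hands the job in; it is judged then, once.
The state is a dict: "time": time; "joints": joint angles; "joint_velocities": joint speeds; "tau": joint torques, N m; "eef_pos": TCP position; "orientation": TCP orientation; "wrist_force": force on the tool from outside, world axes, zero at the start; "ft_torque": the same for the moment, N m; "finger_gap": finger opening in m; "finger_force": force on a finger pad.
Only numpy, scipy, OpenCV 4.12 (cv2) and the standard library are available. Lean on these libraries where they do the work, as an engineer would, in place of code of your own. Each camera call takes 0.05 s, during which the arm holds its last target. There are 200 camera calls.

## Working session

There is one attempt and no reset: what is moved stays moved. The work goes in short steps, Python scripts to look and compute and a shell command to move; the robot and the scene stay as the last step left them, time stands still between calls to the robot, and variables do not carry over. Pictures are saved under pics/ and viewed, at most 10 in all, crops included, and the job is handed in when it is done.

```bash
mkdir -p pics
cat > h.py <<'E'
import numpy as np,cv2
from cell import get_obs,camera,get_calibration
from scipy.spatial.transform import Rotation as R
def load(n):
    z=np.load(f'pics/{n}.npz'); return z['im'],z['d'],dict(mtx=z['K'],distortion=z['D'],rvec=z['r'],tvec=z['t'])
def snap(cam,n):
    c=get_calibration(cam); im,d=camera(cam); cv2.imwrite(f'pics/{n}.png',im)
    np.savez(f'pics/{n}.npz',im=im,d=d,K=c['mtx'],D=c['distortion'],r=c['rvec'],t=c['tvec'])
def ray(c,u,v):
    p=cv2.undistortPoints(np.array([[[u,v]]],float),np.array(c['mtx'],float),np.array(c['distortion'],float))[0,0]
    M=cv2.Rodrigues(np.array(c['rvec'],float))[0]; t=np.array(c['tvec'],float).ravel()
    return -M.T@t, M.T@np.array([p[0],p[1],1])
def at_z(c,u,v,z):
    o,d=ray(c,u,v); return o+d*(z-o[2])/d[2]
def at_d(c,u,v,dep):
    o,d=ray(c,u,v); return o+d*dep
def tri(*obs):
    A=np.zeros((3,3));b=np.zeros(3);L=[]
    for c,u,v in obs:
        o,d=ray(c,u,v);d=d/np.linalg.norm(d);P=np.eye(3)-np.outer(d,d);A+=P;b+=P@o;L.append((P,o))
    x=np.linalg.solve(A,b); return x,[np.linalg.norm(P@(x-o)) for P,o in L]
E
python3 - <<'E'
from h import *
snap('top','top0');snap('side','side0')
o=get_obs();print(o)
E
```

```text
{'time': 0.1, 'joints': array([-1.40449454e+00,  4.94122833e-01,  1.34609685e+00,  3.43168618e-06,
        1.30251693e+00, -9.55167497e-02]), 'joint_velocities': array([-0.00168318, -0.00070265, -0.00115951,  0.00208523,  0.00096118,
       -0.00014293]), 'tau': array([ 3.13287557e-03, -8.83585882e+01, -3.84565151e+01, -1.30915969e-04,
        5.22183225e-03,  6.96305179e-06]), 'eef_pos': array([ 0.16171219, -0.6033727 ,  0.24174939]), 'orientation': array([ 9.91443509e-01,  1.30535213e-01, -1.85864191e-05, -5.71680321e-04]), 'wrist_force': array([ 0.57689876, -0.45360125, -0.29620421]), 'ft_torque': array([-0.00489692, -0.00734161,  0.02871935]), 'finger_force': 0.0, 'finger_gap': 0.08567024540853195}
```

View pics/top0.png

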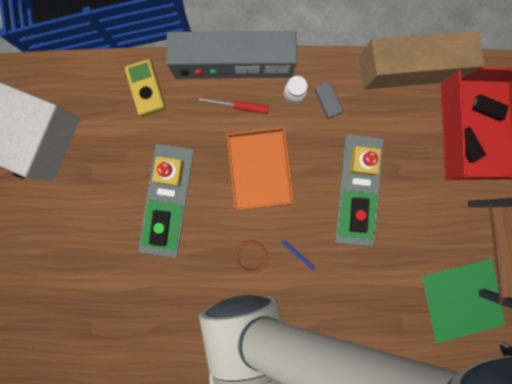

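View pics/side0.png

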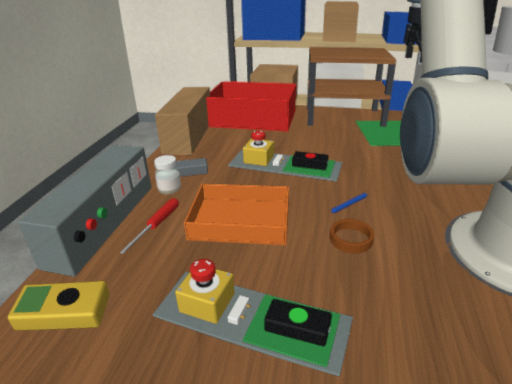

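The top view shows the failed (red-dot) adapter at about (361,215), its stop at (370,159), the tray at about (260,168), and the good station on the left. In the side view the red dot is at (310,156) and its stop at (259,135). I'll enlarge these areas.

Run:
```python
from h import *
a=load('top0')[0];b=load('side0')[0]
A=cv2.resize(a[125:250,220:390],None,fx=4,fy=4,interpolation=cv2.INTER_CUBIC)
B=cv2.resize(b[120:182,225:345],None,fx=5,fy=5,interpolation=cv2.INTER_CUBIC)
cv2.imwrite('pics/cA.png',A);cv2.imwrite('pics/cB.png',B)
im,d,c=load('top0')
def blob(im,x0,x1,y0,y1):
    h=cv2.cvtColor(im,cv2.COLOR_BGR2HSV);m=((h[...,0]<6)|(h[...,0]>172))&(h[...,1]>150)&(h[...,2]>90)
    k=np.zeros_like(m);k[y0:y1,x0:x1]=m[y0:y1,x0:x1];v,u=np.nonzero(k);return u.mean(),v.mean(),len(u),u.min(),u.max(),v.min(),v.max()
t=blob(a,350,372,205,225);s=blob(b,295,325,150,162);print(t,s)
cs=load('side0')[2]
print('dot',tri((c,*t[:2]),(cs,*s[:2])))
t=blob(a,355,385,145,175);s=blob(b,245,270,125,150);print(t,s)
print('stop',tri((c,*t[:2]),(cs,*s[:2])))
for u,v in [(361,215),(370,157),(361,215),(260,168)]:print(u,v,d[v,u],at_d(c,u,v,d[v,u]))
```

```text
(np.float64(360.5980392156863), np.float64(214.7450980392157), 102, np.int64(355), np.int64(366), np.int64(209), np.int64(220)) (np.float64(310.1914893617021), np.float64(154.9787234042553), 47, np.int64(305), np.int64(315), np.int64(153), np.int64(157))
dot (array([ 0.45285386, -0.28753054,  0.03993698]), [np.float64(0.00012092640841879644), np.float64(0.00012092640841878484)])
(np.float64(369.53684210526313), np.float64(158.2421052631579), 95, np.int64(364), np.int64(376), np.int64(152), np.int64(164)) (np.float64(257.60714285714283), np.float64(130.69642857142858), 224, np.int64(245), np.int64(269), np.int64(125), np.int64(139))
stop (array([ 0.60173849, -0.29905489,  0.09757374]), [np.float64(0.0007145211636922548), np.float64(0.0007145211636924339)])
361 215 1.0899985 [ 0.45195515 -0.28956154  0.03663518]
370 157 1.0422757 [ 0.60497684 -0.30212767  0.09225782]
361 215 1.0899985 [ 0.45195515 -0.28956154  0.03663518]
260 168 1.1263499 [ 0.58770919 -0.01416878  0.00332554]
```

View pics/cA.png

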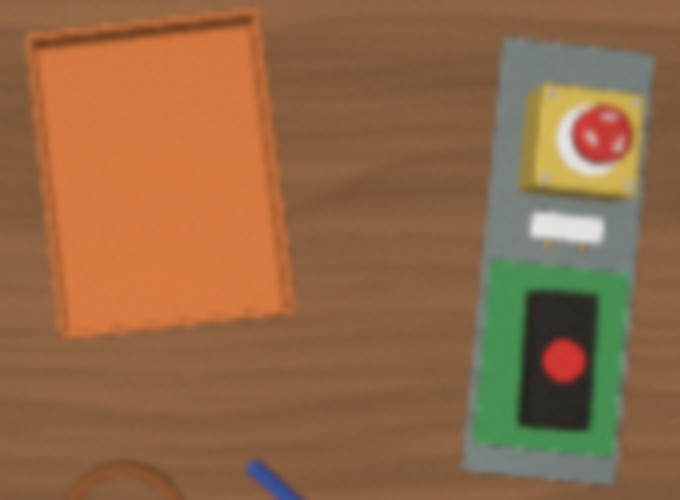

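Run:
```python
from h import *
im,d,c=load('top0')
g=lambda x,y,z:at_z(c,220+x/4-.375,125+y/4-.375,z)
P=[g(*p,.006) for p in [(503,37),(653,55),(615,484),(464,470)]];pl=sum(P)/4
yaw=[np.arctan2(*(P[a]-P[b])[1::-1]) for a,b in((0,3),(1,2))]
print('plate',pl,yaw,[np.linalg.norm(P[a]-P[b]) for a,b in((0,3),(0,1))])
y=np.mean(yaw);print('stop pred',pl[:2]+.08*np.array([np.cos(y),np.sin(y)]))
print('stop top',g(602,134,.0915))
A=[g(*p,.04) for p in [(530,291),(597,294),(590,430),(520,427)]]
print('adapter',sum(A)/4,g(564,361,.04),[np.arctan2(*(A[a]-A[b])[1::-1]) for a,b in((0,3),(1,2))])
T=[g(*p,.045) for p in [(27,35),(260,10),(295,313),(64,338)]];t=sum(T)/4
print('tray',t,[np.arctan2(*(T[a]-T[b])[1::-1]) for a,b in((0,3),(1,2))],[np.linalg.norm(T[a]-T[b]) for a,b in((0,3),(0,1))])
print(R.from_quat(get_obs()['orientation']).as_matrix())
for n,w in(('stop',g(602,134,.0915)),):
  o=get_obs();M=R.from_quat(o['orientation']).as_matrix();print(n,M.T@(np.array([w[0],w[1],.25])-o['eef_pos'])/.15)
```

```text
plate [ 0.52328384 -0.29571941  0.006     ] [np.float64(-0.11342946100716916), np.float64(-0.11719489791741361)] [np.float64(0.30861890224431654), np.float64(0.10954595579780681)]
stop pred [ 0.60275255 -0.30492395]
stop top [ 0.60208992 -0.30260264  0.0915    ]
adapter [ 0.45283698 -0.28438936  0.04      ] [ 0.45237776 -0.28759071  0.04      ] [np.float64(-0.09573580682999383), np.float64(-0.07527965784805722)]
tray [ 0.58375475 -0.01324508  0.045     ] [np.float64(0.11259170791566413), np.float64(0.0977138102277157)] [np.float64(0.2082517709828943), np.float64(0.1604130754808068)]
[[ 9.65921115e-01  2.58836559e-01 -1.86103594e-04]
 [ 2.58836601e-01 -9.65920463e-01  1.12872512e-03]
 [ 1.12394056e-04 -1.13842985e-03 -9.99999346e-01]]
stop [ 3.35480916 -1.1769566  -0.05328714]
```

```bash
python3 -m crank '[[0.3,-0.11,0,0,0,0],[0.6,-0.22,0,0,0,0],[0.9,-0.33,0,0,0,0],[1,-0.36,0,0,0,0]]' -1
python3 -m crank '[[0.3,-0.11,0,0,0,0],[0.6,-0.22,0,0,0,0],[0.9,-0.33,0,0,0,0],[1,-0.36,0,0,0,0]]'
python3 -m crank '[[0.3,-0.11,0,0,0,0.06],[0.6,-0.22,0,0,0,0.12],[0.9,-0.33,0,0,0,0.18],[1,-0.36,0,0,0,0.24],[1,-0.36,0,0,0,0.24],[1,-0.36,0,0,0,0.24]]'
python3 - <<'E'
from h import *
o=get_obs();snap('wrist','w1');print(o['time'],o['eef_pos'],o['orientation'],o['finger_gap'])
M=R.from_quat(o['orientation']).as_matrix();print(M,np.arctan2(M[1,0],M[0,0]))
E
```

```text
time: 0.5
eef_pos: [0.2954, -0.5099, 0.2421]
orientation: [0.991, 0.132, 0.0, -0.001]
wrist_force: [-0.9, -0.5, -0.3]
finger_gap: 0.028
finger_force: 0.0
time: 0.9
eef_pos: [0.4263, -0.4192, 0.2421]
orientation: [0.991, 0.132, 0.0, -0.0]
wrist_force: [-1.0, -1.2, -0.4]
finger_gap: -0.0
finger_force: 0.0
time: 1.5
eef_pos: [0.554, -0.3312, 0.2419]
orientation: [0.998, -0.056, -0.0, -0.0]
wrist_force: [-0.8, -0.9, -0.9]
finger_gap: 0.0003
finger_force: 0.0
1.5 [ 0.55399846 -0.33119928  0.24193294] [ 9.98403691e-01 -5.64794646e-02 -3.74077571e-04 -2.73284101e-06] 0.0002998966244300237
[[ 9.93619860e-01 -1.12778614e-01 -7.46652157e-04]
 [-1.12778610e-01 -9.93620140e-01  4.77123590e-05]
 [-7.47269554e-04  3.67984448e-05 -9.99999720e-01]] -0.11301909244575126
```

View pics/w1.png

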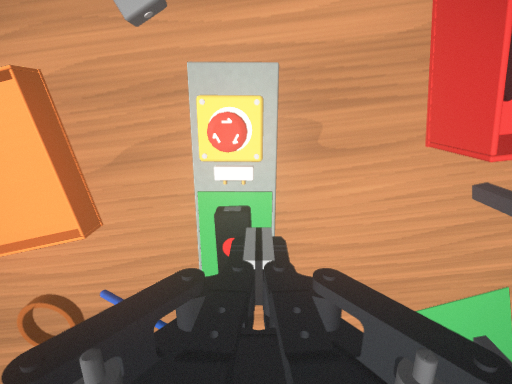

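The wrist view shows the stop head at about (227,131.5), with red dot and adapter partly behind the fingers at about (232,247).

Run:
```python
from h import *
w,d,c=load('w1');ct=load('top0')[2];cs=load('side0')[2]
h=cv2.cvtColor(w,cv2.COLOR_BGR2HSV);m=((h[...,0]<8)|(h[...,0]>170))&(h[...,1]>120)&(h[...,2]>60);m[:,:195]=0;m[:,265:]=0;m[165:]=0
v,u=np.nonzero(m);p=((u.min()+u.max())/2,(v.min()+v.max())/2);print(p,u.min(),u.max(),v.min(),v.max())
print(tri((c,*p),(ct,370.1,158.1)),at_z(c,*p,.0915),d[132,227],at_d(c,*p,d[132,227]))
f=[(188,62),(278,62)];print([at_z(c,*q,.006) for q in f])
o=get_obs();M=R.from_quat(o['orientation']).as_matrix();w=at_z(c,*p,.088)
print((M.T@(w-o['eef_pos']))/.15)
```

```text
(np.float64(226.5), np.float64(131.5)) 207 246 112 151
(array([ 0.60375826, -0.304492  ,  0.08403035]), [np.float64(0.0007408597839121246), np.float64(0.000740859783912345)]) [ 0.60500551 -0.30506673  0.0915    ] 0.2777287 [ 0.60499646 -0.30505275  0.09138301]
[array([ 0.6840117 , -0.26124412,  0.006     ]), array([ 0.67178965, -0.36730512,  0.006     ])]
[ 0.31904054 -0.21706747  1.02672747]
```

```bash
python3 -m crank '[[0.31,-0.21,0,0,0,0],[0.31,-0.21,0.3,0,0,0],[0.31,-0.21,0.6,0,0,0],[0.31,-0.21,0.85,0,0,0],[0.31,-0.21,0.85,0,0,0],[0.31,-0.21,0.85,0,0,0]]' -1
python3 -m crank '[[0,0,0.02,0,0,0],[0,0,0.04,0,0,0],[0,0,0.06,0,0,0],[0,0,0.08,0,0,0],[0,0,0.08,0,0,0]]'
python3 -m crank '[[0,0,0.02,0,0,0],[0,0,0.03,0,0,0],[0,0,0.03,0,0,0]]'
```

```text
time: 2.15
eef_pos: [0.6038, -0.3059, 0.1156]
orientation: [0.998, -0.058, -0.0, -0.0]
wrist_force: [-0.5, -0.9, 0.4]
finger_gap: -0.0001
finger_force: 0.0
time: 2.65
eef_pos: [0.6042, -0.3047, 0.1026]
orientation: [0.998, -0.058, -0.0, -0.0]
wrist_force: [-0.1, -0.7, -0.7]
finger_gap: 0.0003
finger_force: 0.1
time: 2.95
eef_pos: [0.6043, -0.3047, 0.098]
orientation: [0.998, -0.058, -0.0, -0.0]
wrist_force: [-0.6, 0.3, -0.6]
finger_gap: -0.0001
finger_force: 0.0
```

```bash
for i in 1; do python3 -m crank '[[0,0,0.015,0,0,0],[0,0,0.02,0,0,0],[0,0,0.02,0,0,0]]'
python3 -m crank '[[0,0,0.01,0,0,0],[0,0,0.015,0,0,0],[0,0,0.015,0,0,0]]'; done
```

```text
time: 3.25
eef_pos: [0.6043, -0.3048, 0.0951]
orientation: [0.998, -0.058, -0.0, -0.0]
wrist_force: [0.7, -0.3, 0.2]
finger_gap: -0.0001
finger_force: 0.0
time: 3.55
eef_pos: [0.6044, -0.3048, 0.093]
orientation: [0.998, -0.058, 0.0, 0.0]
wrist_force: [0.5, -0.3, 1.3]
finger_gap: 0.0003
finger_force: 0.7
```

Contact is starting; I'll press on down in small steps.

```bash
python3 -m crank '[[0,0,0.015,0,0,0],[0,0,0.03,0,0,0],[0,0,0.03,0,0,0]]'
python3 -m crank '[[0,0,0.015,0,0,0],[0,0,0.02,0,0,0],[0,0,0.02,0,0,0]]'
```

```text
time: 3.85
eef_pos: [0.6054, -0.3054, 0.091]
orientation: [0.998, -0.058, 0.002, 0.001]
wrist_force: [-5.6, 3.7, 30.7]
finger_gap: 0.0003
finger_force: 15.3
time: 4.15
eef_pos: [0.6062, -0.3059, 0.09]
orientation: [0.998, -0.058, 0.003, 0.002]
wrist_force: [-10.3, 5.9, 54.9]
finger_gap: 0.0001
finger_force: 27.3
```

```bash
python3 -m crank '[[0,0,0.01,0,0,0],[0,0,0.01,0,0,0]]'
python3 -m crank '[[0,0,0.01,0,0,0],[0,0,0.01,0,0,0]]'
```

```text
time: 4.35
eef_pos: [0.6066, -0.3061, 0.0896]
orientation: [0.998, -0.057, 0.003, 0.002]
wrist_force: [-12.2, 6.4, 66.6]
finger_gap: 0.0004
finger_force: 33.1
time: 4.55
eef_pos: [0.607, -0.3064, 0.0891]
orientation: [0.998, -0.057, 0.004, 0.002]
wrist_force: [-14.3, 7.9, 79.8]
finger_gap: -0.0
finger_force: 39.0
```

The force shows it is at the bottom stop. I'll lift off and look.

```bash
python3 -m crank '[[0,0,-0.1,0,0,0],[0,0,-0.4,0,0,0],[0,0,-0.7,0,0,0],[-0.3,0,-1,0,0,0],[-0.6,0,-1,0,0,0],[-0.9,0,-1,0,0,0],[-0.9,0,-1,0,0,0],[-0.9,0,-1,0,0,0]]' 1
python3 - <<'E'
from h import *
o=get_obs();snap('wrist','w2');snap('side','s2')
print(o['time'],o['eef_pos'],o['orientation'],o['finger_gap'],o['wrist_force'])
w,d,c=load('w2');print([(q,d[q[1],q[0]]) for q in[(256,100)]])
b=load('s2')[0];B=cv2.resize(b[120:182,225:345],(720,372),interpolation=cv2.INTER_CUBIC)
cv2.imwrite('pics/v2.png',np.vstack([cv2.resize(w[:300],(384,225)).repeat(1,0) if 0 else cv2.resize(w[:290],(720,408))[:220],B])[:600])
h=cv2.cvtColor(w,cv2.COLOR_BGR2HSV);m=(((h[...,0]<8)|(h[...,0]>170))&(h[...,1]>120)&(h[...,2]>60)).astype(np.uint8)
n,l,s,ce=cv2.connectedComponentsWithStats(m)
for i in range(1,n):
  if s[i,4]>150:
    u,v=ce[i];dd=np.median(d[l==i]);print(s[i],ce[i],dd,at_d(c,u,v,dd))
cs=load('side0')[2]
E
```

```text
time: 5.35
eef_pos: [0.4695, -0.2893, 0.2329]
orientation: [0.998, -0.058, 0.0, 0.0]
wrist_force: [0.5, -0.5, 1.1]
finger_gap: 0.0856
finger_force: 0.0
5.35 [ 0.46946227 -0.28931211  0.2329252 ] [ 9.98311426e-01 -5.80883351e-02  1.88846313e-04  7.78871393e-05] 0.08562820682810045 [ 0.54601775 -0.54199038  1.05640139]
[((256, 100), np.float32(0.32864067))]
[ 468    0   44   73 2863] [490.77226685  35.35487251] 0.29997098 [ 0.58355297 -0.54940263  0.03063051]
[ 237    8   44   50 1502] [258.46071904  32.42543276] 0.25219616 [ 0.60291001 -0.30429993  0.08333985]
[246 172  25  24 474] [257.78902954 183.3185654 ] 0.33602858 [ 0.45396768 -0.28598578  0.04062367]
```

View pics/w2.png

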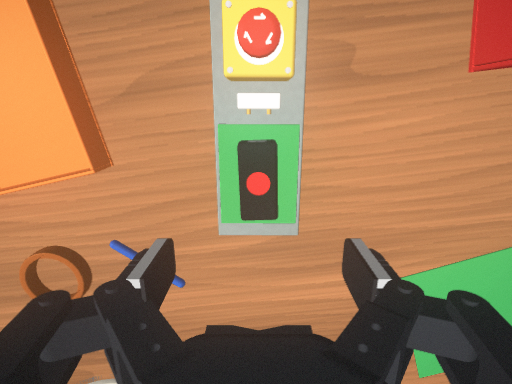

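The wrist view shows the stop latched, with its top measured at z = 0.083. The adapter's corners are at about (238,141), (277,140), (278,219) and (239,221), and the dot is at (258,183).

Run:
```python
from h import *
w,d,c=load('w2');ct=load('top0')[2];cs=load('side0')[2]
m=np.zeros(w.shape[:2],np.uint8);s=w[130:228,222:294];hh=cv2.cvtColor(s,cv2.COLOR_BGR2HSV)
m[130:228,222:294]=(((d[130:228,222:294]<.352)&(d[130:228,222:294]>.3)))
for nm,mm in(('depth',m),('black',None)):
  if mm is None:
    mm=np.zeros_like(m);mm[130:228,222:294]=(hh[...,2]<70)
    k=np.ones((3,3));mm=cv2.morphologyEx(mm,cv2.MORPH_OPEN,k)
  ps=cv2.boxPoints(cv2.minAreaRect(cv2.findNonZero(mm)));W=np.array([at_z(c,*p,.04) for p in ps])
  e=W[1]-W[0];f=W[2]-W[1];L=e if np.linalg.norm(e)>np.linalg.norm(f) else f
  print(nm,W.mean(0),np.linalg.norm(e),np.linalg.norm(f),np.arctan(L[1]/L[0]))
print(tri((c,257.8,183.3),(ct,360.6,214.7),(cs,310.2,155)))
print(tri((c,257.8,183.3),(ct,360.6,214.7)))
```

```text
depth [ 0.46201718 -0.28659599  0.04      ] 0.07927696388363047 0.10702682597706774 -0.08273842490525957Traceback (most recent call last):
  File "<stdin>", line 9, in <module>
cv2.error: OpenCV(4.12.0) /io/opencv/modules/imgproc/src/convhull.cpp:143: error: (-215:Assertion failed) total >= 0 && (depth == CV_32F || depth == CV_32S) in function 'convexHull'
```

Run:
```python
from h import *
w,d,c=load('w2');ct=load('top0')[2];cs=load('side0')[2]
W=np.array([at_z(c,*p,.04) for p in [(238,141),(276.5,140),(278,219),(239,221)]])
print(W.mean(0),[np.linalg.norm(W[i]-W[i-1]) for i in range(4)],[np.arctan2(*(W[a]-W[b])[1::-1]) for a,b in((0,3),(1,2))])
print(w[150,258],d[150,258],d[200,258],d[235,258],d[130,228],'green z',at_d(c,228,130,d[130,228]),'top',at_d(c,258,160,d[160,258]))
print(tri((c,257.8,183.3),(ct,360.6,214.7),(cs,310.2,155))[0],tri((c,257.8,183.3),(ct,360.6,214.7))[0])
```

```text
[ 0.45552703 -0.28628262  0.04      ] [np.float64(0.0973974394321087), np.float64(0.0434439713632389), np.float64(0.09593950531794326), np.float64(0.04782787215775715)] [np.float64(-0.12502269334178473), np.float64(-0.08004731548127828)]
[66 77 78] 0.32636708 0.342716 0.40131515 0.34948036 green z [ 0.51676875 -0.25667018  0.00900797] top [ 0.48171572 -0.28951628  0.04180413]
[ 0.45321058 -0.2866841   0.04032064] [ 0.45353334 -0.28655187  0.04148037]
```

```bash
python3 -m crank '[[-0.1,-0.01,0.3,0,0,-0.01],[-0.1,-0.01,0.6,0,0,-0.01],[-0.1,-0.01,0.9,0,0,-0.01],[-0.1,-0.01,1,0,0,-0.01],[-0.1,-0.01,1,0,0,-0.01],[-0.1,-0.01,1,0,0,-0.01]]' 1
python3 - <<'E'
from h import *
snap('wrist','w3');o=get_obs();print(o['eef_pos'])
E
```

```text
time: 6.05
eef_pos: [0.4565, -0.2864, 0.0827]
orientation: [0.999, -0.049, 0.0, 0.0]
wrist_force: [-0.6, 0.1, 0.4]
finger_gap: 0.0854
finger_force: 0.0
[ 0.45664099 -0.28661617  0.08329084]
```

View pics/w3.png

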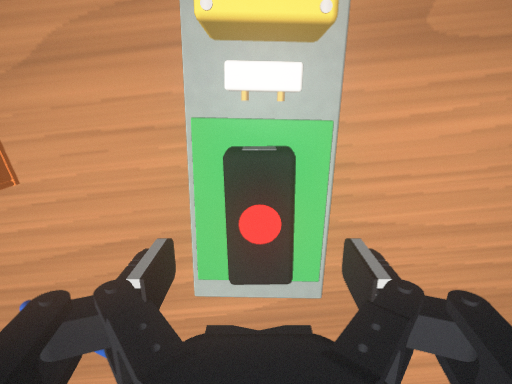

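The wrist view shows the brick centred between the fingers, with the dot at u = 260 and the jaw middle at about 259. I'll go down and grip.

```bash
python3 -m crank '[[-0.01,0,0.2,0,0,0],[-0.01,0,0.35,0,0,0],[-0.01,0,0.4,0,0,0],[-0.01,0,0.4,0,0,0],[-0.01,0,0.4,0,0,0]]'
python3 -m crank '[[0,0,0,0,0,0],[0,0,0,0,0,0],[0,0,0,0,0,0],[0,0,0,0,0,0],[0,0,0,0,0,0],[0,0,0,0,0,0],[0,0,0,0,0,0],[0,0,0,0,0,0]]' -1
```

```text
time: 6.6
eef_pos: [0.4547, -0.2864, 0.0237]
orientation: [0.999, -0.05, 0.001, 0.0]
wrist_force: [-0.2, 0.2, -0.6]
finger_gap: 0.0852
finger_force: 0.0
time: 7.4
eef_pos: [0.4543, -0.2861, 0.0233]
orientation: [0.999, -0.05, 0.0, 0.0]
wrist_force: [-1.7, 2.1, 12.4]
finger_gap: 0.0452
finger_force: 61.1
```

```bash
python3 -m crank '[[0,0,-0.1,0,0,0],[0,0,-0.3,0,0,0],[0,0,-0.55,0,0,0],[0,0,-0.8,0,0,0],[0,0,-0.8,0,0,0]]'
python3 -m crank '[[0.05,-0.15,0,0,0,0],[0.15,-0.4,0,0,0,0],[0.25,-0.65,0,0,0,0],[0.34,-0.9,0,0,0,0],[0.34,-0.95,0,0,0,0]]'
python3 -m crank '[[0.1,-0.25,0,0,0,-0.03],[0.2,-0.5,0,0,0,-0.06],[0.28,-0.75,0,0,0,-0.1],[0.34,-0.9,0,0,0,-0.13],[0.34,-0.94,0,0,0,-0.13],[0.34,-0.94,0,0,0,-0.13],[0.34,-0.94,0,0,0,-0.13]]'
python3 - <<'E'
from h import *
snap('top','t4');snap('wrist','w4');o=get_obs();print(o['eef_pos'],o['orientation'])
a=load('t4')[0];w=load('w4')[0]
cv2.imwrite('pics/v4.png',np.hstack([cv2.resize(a[110:230,190:310],(400,400)),cv2.resize(w,(400,300))[:,:] if 0 else cv2.copyMakeBorder(cv2.resize(w,(400,300)),0,100,0,0,0)]))
E
```

```text
time: 7.9
eef_pos: [0.4558, -0.2873, 0.147]
orientation: [0.999, -0.05, 0.003, 0.002]
wrist_force: [-0.3, 0.0, -1.7]
finger_gap: 0.0452
finger_force: 62.4
time: 8.4
eef_pos: [0.52, -0.1459, 0.142]
orientation: [0.999, -0.048, -0.0, -0.0]
wrist_force: [0.2, -0.5, -0.3]
finger_gap: 0.045
finger_force: 62.2
time: 9.1
eef_pos: [0.583, -0.0148, 0.1422]
orientation: [0.999, 0.052, -0.0, 0.0]
wrist_force: [0.5, -0.5, -0.7]
finger_gap: 0.0451
finger_force: 62.2
[ 0.58317623 -0.01502616  0.14243783] [ 9.98670786e-01  5.15423431e-02 -2.13838642e-04  4.54858403e-05]
```

View pics/v4.png

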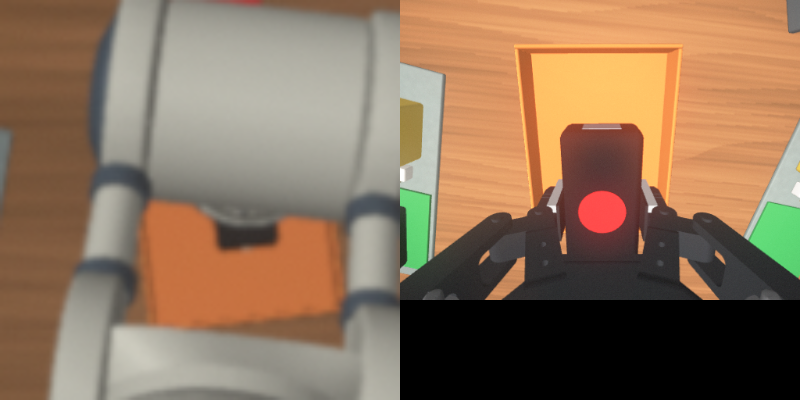

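The brick is held level with the dot up, in line with the tray. I'll lower it.

```bash
python3 -m crank '[[0,0,0.25,0,0,0],[0,0,0.5,0,0,0],[0,0,0.7,0,0,0],[0,0,0.78,0,0,0],[0,0,0.8,0,0,0],[0,0,0.8,0,0,0]]'
python3 -m crank '[[0,0,0.01,0,0,0],[0,0,0.02,0,0,0],[0,0,0.02,0,0,0]]'
python3 -m crank '[[0,0,0.01,0,0,0],[0,0,0.01,0,0,0]]'
```

```text
time: 9.8
eef_pos: [0.584, -0.0144, 0.0232]
orientation: [0.999, 0.052, 0.0, 0.0]
wrist_force: [0.3, -0.3, -1.2]
finger_gap: 0.0452
finger_force: 62.2
time: 10.1
eef_pos: [0.584, -0.014, 0.0202]
orientation: [0.999, 0.052, 0.001, 0.0]
wrist_force: [-0.6, 0.3, -1.9]
finger_gap: 0.0448
finger_force: 62.2
time: 10.3
eef_pos: [0.5836, -0.0139, 0.0181]
orientation: [0.999, 0.052, 0.0, -0.0]
wrist_force: [-0.1, 0.3, -1.9]
finger_gap: 0.0452
finger_force: 62.2
```

```bash
python3 -m crank '[[0,0,0.01,0,0,0],[0,0,0.01,0,0,0]]'
python3 -m crank '[[0,0,0.01,0,0,0],[0,0,0.01,0,0,0]]'
```

```text
time: 10.5
eef_pos: [0.5837, -0.014, 0.0173]
orientation: [0.999, 0.052, 0.0, 0.0]
wrist_force: [-4.4, 0.5, 14.9]
finger_gap: 0.0448
finger_force: 64.3
time: 10.7
eef_pos: [0.5838, -0.014, 0.0173]
orientation: [0.999, 0.052, 0.001, 0.0]
wrist_force: [-12.4, 1.7, 45.9]
finger_gap: 0.0454
finger_force: 67.9
```

On the floor. I'll ease off 2 mm and release partly.

```bash
python3 -m crank '[[0,0,-0.015,0,0,0],[0,0,-0.015,0,0,0]]'
python3 -m crank '[[0,0,0,0,0,0],[0,0,0,0,0,0],[0,0,0,0,0,0],[0,0,0,0,0,0],[0,0,0,0,0,0]]' 0.5
python3 -m crank '[[0,0,-0.1,0,0,0],[0,0,-0.3,0,0,0],[0,0,-0.6,0,0,0],[0,0,-0.9,0,0,0],[0,0,-1,0,0,0],[0,0,-1,0,0,0]]'
python3 - <<'E'
from h import *
snap('wrist','w5')
E
```

```text
time: 10.9
eef_pos: [0.5839, -0.014, 0.0177]
orientation: [0.999, 0.052, 0.0, 0.0]
wrist_force: [0.4, 1.3, -1.2]
finger_gap: 0.045
finger_force: 62.4
time: 11.4
eef_pos: [0.5836, -0.014, 0.0172]
orientation: [0.999, 0.052, -0.0, -0.0]
wrist_force: [-0.6, -0.0, 0.8]
finger_gap: 0.0644
finger_force: 0.0
time: 12.0
eef_pos: [0.585, -0.0141, 0.17]
orientation: [0.999, 0.052, 0.002, 0.0]
wrist_force: [-0.3, -0.3, -0.0]
finger_gap: 0.0639
finger_force: 0.0
```

View pics/w5.png

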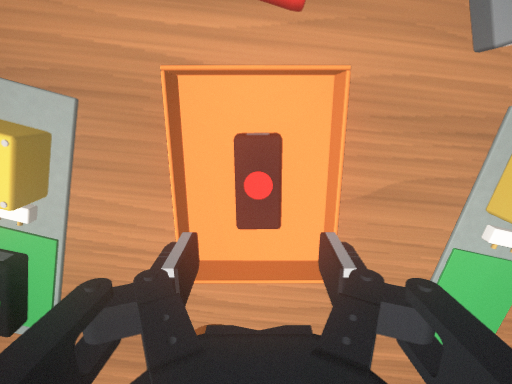

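The adapter lies flat in the tray with the dot up at (258,185), released. Next I go to the stop.

```bash
python3 -m crank '[[0,0.25,0,0,0,0],[-0.02,0.5,0,0,0,0],[-0.03,0.75,0,0,0,0],[-0.04,0.97,0,0,0,0],[-0.04,0.97,0,0,0,0]]' 1
python3 -m crank '[[-0.01,0.25,0,0,0,0.05],[-0.02,0.5,0,0,0,0.1],[-0.03,0.75,0,0,0,0.14],[-0.04,0.97,0,0,0,0.14],[-0.04,0.97,0,0,0,0.14],[-0.04,0.97,0,0,0,0.14]]'
python3 - <<'E'
from h import *
o=get_obs();snap('wrist','w6');snap('side','s6');print(o['time'],o['eef_pos'],o['orientation'],o['joints'])
M=R.from_quat(o['orientation']).as_matrix();print((M.T@(np.array([.6035,-.3045,.074])-o['eef_pos']))/.15)
w,d,c=load('w6');m=(d>0)
h=cv2.cvtColor(w,cv2.COLOR_BGR2HSV);m=(((h[...,0]<8)|(h[...,0]>170))&(h[...,1]>120)&(h[...,2]>60)).astype(np.uint8)
n,l,s,ce=cv2.connectedComponentsWithStats(m)
for i in range(1,n):
  if s[i,4]>150:
    dd=np.median(d[l==i]);u,v=s[i,0]+s[i,2]/2-.5,s[i,1]+s[i,3]/2-.5;print(s[i],dd,at_d(c,u,v,dd))
E
```

```text
time: 12.55
eef_pos: [0.5925, -0.1629, 0.1655]
orientation: [0.999, 0.051, -0.001, 0.0]
wrist_force: [-0.0, 0.5, 0.1]
finger_gap: 0.0857
finger_force: 0.0
time: 13.15
eef_pos: [0.6015, -0.3043, 0.1656]
orientation: [0.998, -0.058, -0.001, -0.001]
wrist_force: [0.3, 0.7, 0.7]
finger_gap: 0.0855
finger_force: 0.0
13.15 [ 0.60145753 -0.30429904  0.16560482] [ 9.98315806e-01 -5.79996311e-02 -1.04800413e-03 -7.04180433e-04] [-5.57033789e-01  6.36428799e-01  1.29719962e+00  2.49612387e-04
  1.21047864e+00  1.12973873e+00]
[1.50077297e-02 5.38253744e-04 6.10667415e-01]
[ 487    0   25  205 2777] 0.27989668 [ 0.64883678 -0.54759189  0.00395767]
[ 235  170   49   49 1683] 0.2250532 [ 0.60676853 -0.30448049  0.08274477]
[   0  187   37   84 1354] 0.30052173 [ 0.57913129 -0.04470929  0.02174052]
[ 10 291  63  37 877] 0.08977418 [ 0.62093638 -0.23669694  0.22228157]
```

```bash
python3 -m crank '[[0.02,0,0.2,0,0,0],[0.02,0,0.45,0,0,0],[0.02,0,0.6,0,0,0],[0.02,0,0.61,0,0,0],[0.02,0,0.61,0,0,0]]' 1
python3 -m crank '[[0,0,0,0,0,0],[0,0,0,0,0,0],[0,0,0,0,0,0],[0,0,0,0,0,0],[0,0,0,0,0,0],[0,0,0,0,0,0],[0,0,0,0,0,0],[0,0,0,0,0,0]]' -1
```

```text
time: 13.75
eef_pos: [0.6052, -0.3041, 0.076]
orientation: [0.998, -0.057, -0.0, -0.0]
wrist_force: [0.8, -1.2, 0.5]
finger_gap: 0.0859
finger_force: 0.0
time: 14.55
eef_pos: [0.6053, -0.3052, 0.0759]
orientation: [0.998, -0.058, 0.0, 0.0]
wrist_force: [1.7, -3.9, 1.5]
finger_gap: 0.037
finger_force: 59.8
```

```bash
python3 -m crank '[[0,0,0,0,0,0.06],[0,0,0,0,0,0.12],[0,0,0,0,0,0.19],[0,0,0,0,0,0.26],[0,0,0,0,0,0.33],[0,0,0,0,0,0.4],[0,0,0,0,0,0.46],[0,0,0,0,0,0.46],[0,0,0,0,0,0.46]]'
python3 - <<'E'
from h import *
o=get_obs();print(o['wrist_force'],o['ft_torque'],o['eef_pos']);snap('wrist','w7')
E
```

```text
time: 15.45
eef_pos: [0.6049, -0.3058, 0.0758]
orientation: [0.913, -0.407, 0.0, 0.001]
wrist_force: [-1.6, -7.2, 1.3]
finger_gap: 0.0372
finger_force: 59.9
[-1.58139133 -7.15974388  1.28772712] [-1.45863039  0.4565512   0.1435734 ] [ 0.60488713 -0.30576899  0.07582239]
```

View pics/w7.png

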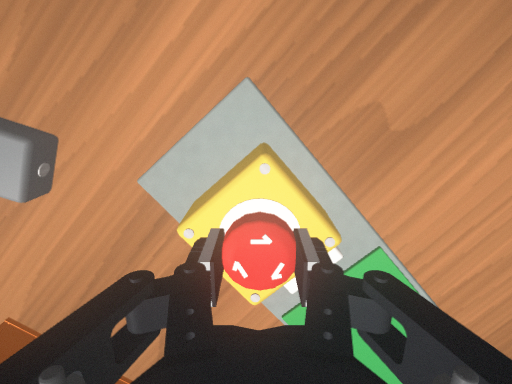

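The head is held between the pads and its arrows have turned with the tool (top arrow at about (261,240)). I'll let go and rise.

```bash
python3 -m crank '[[0,0,0,0,0,0],[0,0,0,0,0,0],[0,0,0,0,0,0],[0,0,0,0,0,0],[0,0,0,0,0,0]]' 1
python3 -m crank '[[0,0,-0.2,0,0,0],[0,0,-0.5,0,0,0],[0,0,-0.8,0,0,0],[0,0,-0.9,0,0,-0.09],[0,0,-0.9,0,0,-0.18],[0,0,-0.9,0,0,-0.27],[0,0,-0.9,0,0,-0.36],[0,0,-0.9,0,0,-0.46],[0,0,-0.9,0,0,-0.46],[0,0,-0.9,0,0,-0.46]]'
python3 - <<'E'
from h import *
o=get_obs();snap('wrist','w8');print(o['time'],o['eef_pos'],o['wrist_force'])
w,d,c=load('w8')
h=cv2.cvtColor(w,cv2.COLOR_BGR2HSV);m=(((h[...,0]<8)|(h[...,0]>170))&(h[...,1]>120)&(h[...,2]>60)).astype(np.uint8)
n,l,s,ce=cv2.connectedComponentsWithStats(m)
for i in range(1,n):
  if s[i,4]>150:
    dd=np.median(d[l==i]);print(s[i],dd,at_d(c,*ce[i],dd))
E
```

```text
time: 16.0
eef_pos: [0.6051, -0.3048, 0.0757]
orientation: [0.914, -0.407, -0.0, -0.0]
wrist_force: [0.1, 0.5, -0.0]
finger_gap: 0.0853
finger_force: 0.0
time: 17.0
eef_pos: [0.6051, -0.3049, 0.2107]
orientation: [0.998, -0.06, -0.0, -0.0]
wrist_force: [-0.3, -0.4, 0.8]
finger_gap: 0.0854
finger_force: 0.0
17.0 [ 0.60507429 -0.30487879  0.21073179] [-0.33415636 -0.38607298  0.80941187]
[ 459    0   53  208 9142] 0.29199255 [ 0.65019518 -0.54791836  0.03744647]
[ 238  165   42   43 1245] 0.2615933 [ 0.60674337 -0.30462516  0.09089537]
[   0  174   63   83 3384] 0.33592492 [ 0.58445631 -0.02417143  0.03010751]
[ 26 291  50  22 501] 0.09231568 [ 0.62539562 -0.23946088  0.26440309]
```

View pics/w8.png

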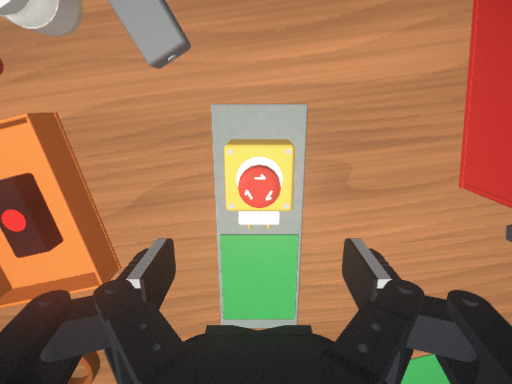

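The stop is up again (top at z = 0.091, arrows turned back), the adapter is in the tray at (13,220), and the robot is clear of everything.

```bash
python3 -c "
from cell import workorder
print(workorder.finish_job())"
```

```text
the job is handed in; nothing more can be done
None
```

I latched the stop at the failed adapter's station, set the adapter flat and dot up in the orange tray, then twisted the stop until it sprang back up. I did not touch the other station. The job was handed in at about 17 s, but the hand-in returned no verdict.

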